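# Reset the stitcher's guard interlock

### The job

Push the sliding guard on the shuttle box fully home over the bobbin pocket. Then press the two reset buttons on the console together, one under each fingertip, hold both fully down for a good three seconds, and let go and move clear. Never push one button down without the other, and leave everything else on the bench where it is.

Things in the scene. Friction and masses are not known exactly. Their poses are not given: they have to be found in the camera images.
- shuttle_box: fixed olive box, 230 (x) by 120 (y) by 40 mm tall. Origin: centre of its underside; its +x is the way the guard slides home, roughly away from the robot. Two steel rails (10 mm wide, tops 48 mm above the bench) run along the top at y = +-48 mm; a stop as high crosses it at x = +101 mm. A black bobbin pocket shows around x = +52 mm until the guard covers it.
- guard_tab (a point): middle of the top edge of the guard's upright steel tab, 71 mm above the bench. The tab is 8 mm thick along the box's x, 55 mm wide along y, and rises 26 mm above the guard's plate (plate top 45 mm above the bench). Behind it, on the robot's side, are 2 mm of plate and then the bare box top (40 mm above the bench). Axes as the box's.
- guard (a joint): how far the guard has been pushed home, m: 0 drawn fully back, 0.060 fully home at its stop (pocket covered). Friction of about 2.5 N holds it where it is left. It moves along the shuttle box's +x.
- console: fixed olive block with a steel top sheet, 170 by 170 by 45 mm tall. Origin: centre of its underside. The two buttons stand at x = -30 mm, y = +-35 mm, a 6 mm wide rib between them with its top 55 mm above the bench. On the far half, at x = +45 mm, a round gauge 68 mm across with a clear window, its top 59 mm above the bench; it plays no part.
- button_left_top (a point): centre of the top of the left button (+y side of the console): black cap 28 mm across, top 67 mm above the bench when up, in a 44 mm wide dark steel collar 57 mm high. The two buttons' centres are 70 mm apart. The point moves down with the button.
- button_right_top (a point): centre of the top of the right button (-y side of the console), the same as the left one.
- button_left (a joint): how far the left button is pressed, m: 0 up, 0.006 fully down. A spring returns it: about 1.2 N starts it and 4 N holds it fully down. Pressing it beyond 6 mm is resisted by a hard stop.
- button_right (a joint): the same for the right button.
- spool: turned wooden thread spool, 44 mm across, 50 mm tall, standing; a bystander, leave it alone
- heel: black rubber heel block, about 60 x 60 x 22 mm; a bystander, leave it alone
- tack_tin: closed steel tin, 72 mm across, 75 mm tall; a bystander, leave it alone
- polish_jar: small brown glass jar with black cap, 60 mm across, 65 mm tall; a bystander, leave it alone
- hammer: hammer lying on the bench; a bystander, leave it alone
- screwdriver: screwdriver with green handle lying on the bench; a bystander, leave it alone
- sole: black rubber boot sole lying flat, 250 x 90 x 10 mm; a bystander, leave it alone

How it is judged:
On the way, in this order (a step that is already met when the one before it is completed fails the run):
1. the guard is fully home (within 5 mm of its stop) (value of joint guard above 0.055 m), for 0.2 s.
2. with the guard home, the fingers press both buttons down together (each 5 mm or more of its 6 mm) and hold them there without a break for at least 2.5 s (value of joint guard above 0.055 m and value of joint each of button_left, button_right above 0.005 m and contact force between the fingers and console above 1 N), for 2.5 s.
At the end, for the whole second after the job is handed in: the guard is home (within 5 mm of its stop), both buttons have been let go and are up again (within 1 mm), and all loose things are at rest (value of joint guard above 0.055 m and value of joint each of button_left, button_right below 0.001 m and linear speed of each of spool, heel, tack_tin, polish_jar, hammer, screwdriver, sole below 0.02 m/s); the robot touches nothing.
It fails at once if one button is pushed right down (over 5 mm) while the other is still up (under 1 mm) ((value of joint button_left above 0.005 m and value of joint button_right below 0.001 m) or (value of joint button_right above 0.005 m and value of joint button_left below 0.001 m)).
It fails at once if a bystander is lifted or shifted by more than 30 mm (distance of any of spool, heel, tack_tin, polish_jar, hammer, screwdriver, sole from where it was at the start of the episode above 0.03 m).
It also fails if it takes over 51 s, if anything falls off the work surface, if the arm or the gripper's body presses on something with over 40 N, if the wrist force passes 120 N, or if a joint passes its speed limit or range.

### The arm

A 6-joint arm with a two-finger parallel gripper is mounted at the origin on the work surface. World frame = base frame: x ahead of the robot, y to its left, z up, the work surface at z = 0. Lengths are in m, angles in rad, forces in N, time in s.
With the tool pointing down it reaches from about 0.35 to 0.85 m from the base axis. Payload 8.1 kg.
Tool frame: the origin (TCP) lies between the finger pads; the fingertips stand 11 mm ahead of it and the grasp point (between the pads) lies 8 mm behind it (robot.tips_ahead is the distance from the TCP to the fingertips, in m); z points along the fingers, y is the line along which they close (so a half turn about z gives the same grasp; the last joint's range is limited). The gripper opens to 93 mm and grips with 3 to 60 N. Pads are 15 mm wide; open, the fingers measure 128 mm over their backs; the gripper's body (75 mm by 188 mm) begins 65 mm behind the grasp point.
Start: joints at [1.104, 0.13, 1.488, -0, 1.523, -0.085], TCP at [0.224, 0.557, 0.23] pointing down, gripper open.
Joint ranges: [-2.96, 2.96], [-0.89, 2.26], [0.02, 2.5], [-1.34, 4.48], [0, 2.73], [-2.66, 2.66]. Speed limits (rad/s): [2.39, 2.39, 2.79, 3.14, 3.14, 3.14].

### API

Orientations are given as a rotation vector (axis times angle).
In Python, from plant import robot gives the robot as it stands. The module is installed in compiled form; this text tells all that it offers.
- The arm moves only by the tool move_arm, never from a script. Its argument "deltas" is one flat list of numbers, 7 for each row, row after row: the shift along the tool's x, y, z in m, then the turn, a rotation vector about the tool's x, y, z in rad, then the opening, from 0 (shut) to 1 (fully open). A call has 1 to 12 rows; each row is the pose to reach, as a shift and turn from the pose commanded when the call began, along the tool's axes at that moment; what a row does not reach only later rows make up. A row lasts 1/8 s, in which the tool goes at most 62.5 mm and 10.7 degrees, less where a joint would pass 70% of its speed; a pose out of reach is approached as far as the arm can. A call with a gripper value outside its range is refused whole. The fingers move at their own pace and stop on an object; "squeeze" is the grip in N (left out, the last holds). Time passes only in rows, so rows that repeat a pose let the fingers close. It gives the time, the measured TCP pose, the force, the opening and the grip force at its end, in the units of the state.
- robot.read_state(): the state, without advancing time (a new reading comes with each control period).
- robot.read_camera(name): name is "scene" or "side" or "wrist"; returns (picture, depth): 384x512x3 uint8, red, green, blue; 384x512 float32, m along the optical axis (not along the pixel's ray), 0 where there is no reading.
- robot.camera_model(name): a dict with "K" (3x3 intrinsics, pixels), "R" (3x3) and "t" (3): a world point X has camera coordinates R X + t; the wrist camera has in their place "tool_from_camera" (4x4, takes a point from camera to tool coordinates, whose origin is the TCP and whose axes are the flange's). Camera axes: x right, y down, z forward; pixel columns grow to the right and rows downward; lengths in m; the calibration is good to about 2 mm. A picture is of the moment at which its call begins: read the wrist's pose just before it. camera_model takes no time and is no camera call.
- robot.close_job(): hands the job in; it is judged then, once.
Trained networks look in the newest picture that a camera, given by its name, has taken for a name from the list of things; names that differ only in an ending like _2 or _b are one class to them, and where a whole thing is asked for, a point or a joint stands for the part that bears it (a point fixed in the world has none). Each returns a list of dicts, best first, with "confidence" (0 to 1); they miss things now and then, are a little off and sometimes report something else, mostly with a low value. They report only what shows in the picture. A call takes as long as a camera call.
- robot.recognise(camera, label): "uv" ([column, row] in pixels, amid what is visible of it).
The state is a dict: "t": time; "q": joint angles; "dq": joint speeds; "joint_torque": joint torques, N m; "tool_pos": TCP position; "orientation": TCP orientation; "force": force on the tool from outside, world axes, zero at the start; "wrist_torque": the same for the moment, N m; "opening": finger opening in m; "gripper_force": force on a finger pad.
Only numpy, scipy, OpenCV 4.12 (cv2) and the standard library are available. Lean on these libraries where they do the work, as an engineer would, in place of code of your own. Each camera call takes 0.05 s, during which the arm holds its last target. There are 200 camera calls.

## Working session

There is one attempt and no reset: what is moved stays moved. The work goes in short steps, Python scripts to look and compute and a tool call to move; the robot and the scene stay as the last step left them, time stands still between calls to the robot, and variables do not carry over. Pictures are saved under pics/ and viewed, at most 10 in all, crops included, and the job is handed in when it is done.

Besides the shell and the picture viewer there is one more tool, called after "Emit:" as name(argument=value, ...) on one line, values as JSON. move_arm: Moves the arm, as the interface text tells. Its arguments: {"type":"object","properties":{"deltas":{"type":"array","items":{"type":"number"}},"squeeze":{"type":"number"}},"required":["deltas"]}

```bash
mkdir -p pics
cat > h.py <<'E'
import numpy as np, cv2
from scipy.spatial.transform import Rotation as Ro
from plant import robot
def cloud(n):
    s=robot.read_state(); im,d=robot.read_camera(n); m=robot.camera_model(n); K=m["K"]
    v,u=np.indices(d.shape); c=np.stack([(u-K[0,2])/K[0,0]*d,(v-K[1,2])/K[1,1]*d,d],-1)
    if n=="wrist":
        T=np.array(m["tool_from_camera"]); p=c@T[:3,:3].T+T[:3,3]
        p=p@Ro.from_rotvec(s["orientation"]).as_matrix().T+s["tool_pos"]
    else: p=(c-m["t"])@np.array(m["R"])
    p[d==0]=np.nan
    return im,p
E
python3 - <<'E'
from h import *
ims=[]
for n in["scene","side"]:
    im,p=cloud(n); np.savez(n,im=im,p=p); ims.append(im)
    for l in["shuttle_box","guard_tab","console","button_left_top","button_right_top"]:
        for r in robot.recognise(n,l)[:2]:
            u,v=map(int,np.round(r["uv"])); print(n,l,round(r["confidence"],2),u,v,p[v,u].round(3))
cv2.imwrite("pics/a.png",cv2.cvtColor(cv2.resize(np.vstack(ims),None,fx=.78,fy=.78),cv2.COLOR_RGB2BGR))
cv2.imwrite("pics/s.png",cv2.cvtColor(cv2.resize(ims[0],(800,600)),cv2.COLOR_RGB2BGR))
s=robot.read_state();print(s["t"],s["tool_pos"],Ro.from_rotvec(s["orientation"]).as_matrix().round(3))
E
```

```text
scene shuttle_box 0.64 204 190 [ 0.55  -0.168  0.043]
scene guard_tab 0.59 209 180 [ 0.502 -0.179  0.046]
scene console 0.94 319 220 [0.54  0.203 0.059]
scene button_right_top 0.26 316 224 [0.558 0.201 0.057]
side shuttle_box 0.67 288 248 [ 0.509 -0.202  0.044]
side guard_tab 0.64 282 246 [ 0.496 -0.192  0.046]
side console 0.88 234 174 [0.481 0.152 0.058]
side button_left_top 0.45 223 162 [0.465 0.222 0.067]
side button_right_top 0.6 232 175 [0.471 0.143 0.062]
side button_right_top 0.26 244 213 [ 0.457 -0.013  0.029]
0.6 [0.22355368 0.55680968 0.22963719] [[-0.928  0.373 -0.   ]
 [ 0.373  0.928  0.   ]
 [ 0.     0.    -1.   ]]
```

View pics/s.png

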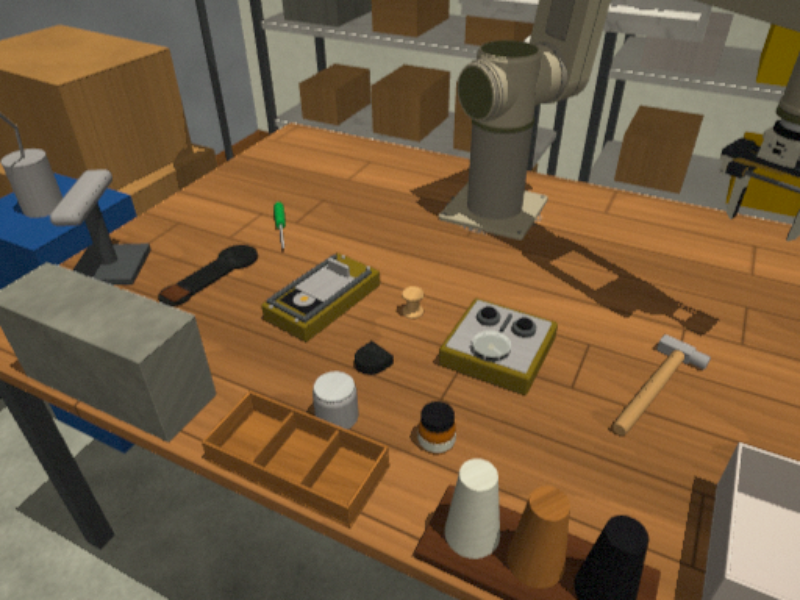

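The scene view shows the shuttle box at (320,293) with its tab at (342,266), and the console at (498,343) with its buttons at (488,315) and (524,325). The spool is between them at (411,300). Next I fit rectangles to the point clouds.

Run:
```python
from h import *
D=[np.load(n+".npz") for n in("scene","side")]
for nm,c,r in(("box",(.53,-.185),.16),("console",(.51,.19),.14)):
  for n,d in zip(("scene","side","both"),D+[None]):
    P=np.vstack([x["p"].reshape(-1,3) for x in ([d] if d is not None else D)])
    q=P[(np.hypot(P[:,0]-c[0],P[:,1]-c[1])<r)&(P[:,2]>.033)&(P[:,2]<.08)]
    print(nm,n,len(q),[np.round(a,4) for a in cv2.minAreaRect(q[:,:2].astype(np.float32))])
    t=q[q[:,2]>(.055 if nm=="box" else .0625)]
    if len(t):
        print("  high",len(t),t.mean(0).round(4),t.min(0).round(3),t.max(0).round(3))
        if nm=="console":
            k=cv2.kmeans(t[:,:2].astype(np.float32),2,None,(3,50,1e-5),5,0)
            print("  k",k[2].round(4).tolist(),np.bincount(k[1].ravel()))
        else: print("  rect",cv2.minAreaRect(t[:,:2].astype(np.float32)))
```

```text
box scene 1755 [array([ 0.5161, -0.1822]), array([0.1222, 0.2348]), np.float64(79.0276)]
  high 72 [ 0.4671 -0.1714  0.065 ] [ 0.457 -0.199  0.055] [ 0.475 -0.147  0.074]
  rect ((0.4656168222427368, -0.1728878766298294), (0.052841100841760635, 0.010915848426520824), 79.89197540283203)
box side 3116 [array([ 0.5136, -0.1835]), array([0.1243, 0.2298]), np.float64(79.5575)]
  high 82 [ 0.4608 -0.1795  0.0677] [ 0.454 -0.203  0.056] [ 0.471 -0.147  0.074]
  rect ((0.46261513233184814, -0.17545457184314728), (0.056114792823791504, 0.008494600653648376), 80.40890502929688)
box both 4871 [array([ 0.5158, -0.1838]), array([0.1244, 0.2347]), np.float64(79.5575)]
  high 154 [ 0.4638 -0.1757  0.0664] [ 0.454 -0.203  0.055] [ 0.475 -0.147  0.074]
  rect ((0.4645904004573822, -0.17509573698043823), (0.057549428194761276, 0.012156597338616848), 79.8853759765625)
console scene 2481 [array([0.5009, 0.1924]), array([0.1697, 0.1763]), np.float64(88.8628)]
  high 99 [0.4737 0.1953 0.0663] [0.459 0.145 0.063] [0.522 0.241 0.07 ]
  k [[0.4740999937057495, 0.22840000689029694], [0.4733999967575073, 0.15870000422000885]] [52 47]
console side 1520 [array([0.4977, 0.1887]), array([0.1702, 0.1682]), np.float64(88.979)]
  high 73 [0.4694 0.1858 0.0667] [0.454 0.141 0.063] [0.529 0.238 0.069]
  k [[0.47189998626708984, 0.2223999947309494], [0.46720001101493835, 0.15389999747276306]] [34 39]
console both 4001 [array([0.5005, 0.1907]), array([0.1736, 0.1759]), np.float64(89.354)]
  high 172 [0.4719 0.1913 0.0665] [0.454 0.141 0.063] [0.529 0.241 0.07 ]
  k [[0.4706000089645386, 0.15649999678134918], [0.4731999933719635, 0.22599999606609344]] [86 86]
```

Emit:
move_arm(deltas=[-0.356, -0.253, 0, 0, 0, -0.366, 1, -0.356, -0.253, 0, 0, 0, -0.366, 1, -0.356, -0.253, 0, 0, 0, -0.366, 1, -0.356, -0.253, 0, 0, 0, -0.366, 1, -0.356, -0.253, 0, 0, 0, -0.366, 1, -0.356, -0.253, 0, 0, 0, -0.366, 1, -0.356, -0.253, 0, 0, 0, -0.366, 1, -0.356, -0.253, 0, 0, 0, -0.366, 1, -0.356, -0.253, 0, 0, 0, -0.366, 1, -0.356, -0.253, 0, 0, 0, -0.366, 1, -0.356, -0.253, 0, 0, 0, -0.366, 1])

```text
t: 1.98
tool_pos: [0.459, 0.1907, 0.2297]
orientation: [-0.021, -3.141, -0.0]
force: [0.3, 0.0, 0.3]
opening: 0.0926
gripper_force: 0.0
```

Run:
```python
from h import *
s=robot.read_state();print(s["t"],s["tool_pos"],s["q"],s["force"],Ro.from_rotvec(s["orientation"]).as_matrix().round(3))
im,P=cloud("wrist"); cv2.imwrite("pics/w.png",cv2.cvtColor(im,cv2.COLOR_RGB2BGR))
np.savez("wc",im=im,p=P)
p=P.reshape(-1,3)
q=p[(np.hypot(p[:,0]-.5,p[:,1]-.19)<.14)&(p[:,2]>.036)&(p[:,2]<.08)]
print(len(q),cv2.minAreaRect(q[:,:2].astype(np.float32)))
t=q[(q[:,2]>.062)&(q[:,0]<.5)]
k=cv2.kmeans(t[:,:2].astype(np.float32),2,None,(3,50,1e-5),5,0)
for i in(0,1):
    g=t[k[1].ravel()==i]; print(len(g),np.median(g,0),cv2.minEnclosingCircle(g[:,:2].astype(np.float32)))
for l in("button_left_top","button_right_top"):
    for r in robot.recognise("wrist",l)[:2]:
        u,v=map(int,np.round(r["uv"])); print(l,r["confidence"],u,v,P[v,u])
```

```text
1.975 [0.45900596 0.19068343 0.22965188] [ 2.90394152e-01 -1.51246084e-01  1.76785197e+00  1.98303091e-04
  1.52498670e+00 -1.26692698e+00] [0.267169   0.01550629 0.32411187] [[-1.     0.013 -0.   ]
 [ 0.013  1.     0.   ]
 [ 0.     0.    -1.   ]]
15943 ((0.4993859529495239, 0.1907103955745697), (0.17039604485034943, 0.16841092705726624), 88.9854965209961)
405 [0.46975475 0.22591512 0.06686623] ((0.4706805348396301, 0.22611141204833984), 0.013856204226613045)
408 [0.46869301 0.15645101 0.06679076] ((0.4695379137992859, 0.15641571581363678), 0.014166255481541157)
button_left_top 0.8 283 187 [0.46739672 0.22603397 0.06646478]
button_right_top 0.66 227 189 [0.46850912 0.15966792 0.06791089]
button_right_top 0.31 245 333 [0.71204469 0.17477538 0.03300222]
```

View pics/w.png

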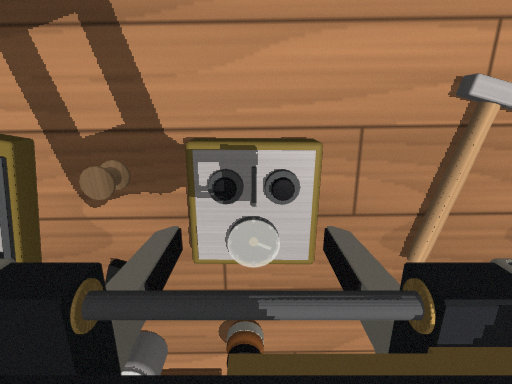

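The wrist view shows the caps at (283,187) and (227,187), with the gauge at (253,242). The measured spacing is 69.7 mm and the cap height 67 mm, both as expected. Now on to the guard.

Emit:
move_arm(deltas=[0.025, -0.36, 0, 0, 0, 0.17, 0, 0.025, -0.36, 0, 0, 0, 0.17, 0, 0.025, -0.36, 0, 0, 0, 0.17, 0, 0.025, -0.36, 0, 0, 0, 0.17, 0, 0.025, -0.36, 0, 0, 0, 0.17, 0, 0.025, -0.36, 0, 0, 0, 0.17, 0, 0.025, -0.36, 0, 0, 0, 0.17, 0, 0.025, -0.36, 0, 0, 0, 0.17, 0], squeeze=10)

```text
t: 3.12
tool_pos: [0.429, -0.1696, 0.2296]
orientation: [-0.292, -3.128, -0.001]
force: [0.2, 0.4, -0.2]
opening: 0.0177
gripper_force: 0.0
```

Run:
```python
from h import *
s=robot.read_state();R=Ro.from_rotvec(s["orientation"]).as_matrix();T=s["tool_pos"];print(s["t"],T,s["opening"],np.degrees(np.arctan2(R[1,0],R[0,0])))
im,P=cloud("wrist"); cv2.imwrite("pics/w2.png",cv2.cvtColor(im,cv2.COLOR_RGB2BGR))
p=P.reshape(-1,3)
q=p[(np.hypot(p[:,0]-.515,p[:,1]+.183)<.16)&(p[:,2]>.033)&(p[:,2]<.08)]
print(len(q),cv2.minAreaRect(q[:,:2].astype(np.float32)))
t=q[(q[:,2]>.062)]
r=cv2.minAreaRect(t[:,:2].astype(np.float32));print(len(t),np.median(t,0),r)
print("tool",(np.r_[r[0],.067]-T)@R)
```

```text
3.125 [ 0.42900235 -0.16958174  0.22958156] 0.017714260374147302 169.3373811594132
8828 ((0.49931973218917847, -0.18184179067611694), (0.12011300772428513, 0.1980835199356079), 79.92037963867188)
364 [ 0.46263171 -0.17559949  0.07049457] ((0.4639671742916107, -0.17548023164272308), (0.05447852984070778, 0.008508970960974693), 79.84220123291016)
tool [-0.0354877   0.00058056  0.16257423]
```

View pics/w2.png

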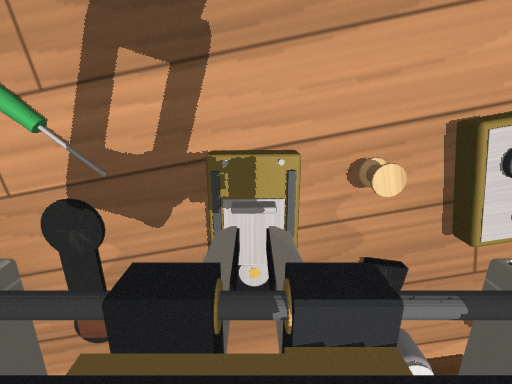

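The tab shows at (253,207), square ahead of the closed fingers. Its centre is 35 mm away and its top is at 70.5 mm. I descend behind it.

Emit:
move_arm(deltas=[0, 0, 0.06, 0, 0, 0, 0, 0, 0, 0.12, 0, 0, 0, 0, 0, 0, 0.155, 0, 0, 0, 0, 0, 0, 0.165, 0, 0, 0, 0, 0, 0, 0.165, 0, 0, 0, 0, -0.012, 0, 0.165, 0, 0, 0, 0, -0.02, 0, 0.165, 0, 0, 0, 0, -0.025, 0, 0.165, 0, 0, 0, 0, -0.03, 0, 0.165, 0, 0, 0, 0, -0.035, 0, 0.165, 0, 0, 0, 0])

```text
t: 4.42
tool_pos: [0.4634, -0.1767, 0.0646]
orientation: [-0.292, -3.128, -0.0]
force: [-3.2, 0.7, 2.5]
opening: 0.0007
gripper_force: 1.4
```

Emit:
move_arm(deltas=[-0.006, 0, 0, 0, 0, 0, 0, -0.012, 0, 0, 0, 0, 0, 0, -0.018, 0, 0, 0, 0, 0, 0, -0.024, 0, 0, 0, 0, 0, 0, -0.03, 0, 0, 0, 0, 0, 0, -0.036, 0, 0, 0, 0, 0, 0, -0.04, 0, 0, 0, 0, 0, 0])

```text
t: 5.3
tool_pos: [0.503, -0.184, 0.0645]
orientation: [-0.291, -3.128, -0.0]
force: [-2.7, 2.3, 0.6]
opening: 0.0007
gripper_force: 1.4
```

Emit:
move_arm(deltas=[-0.003, 0, 0, 0, 0, 0, 0, -0.006, 0, 0, 0, 0, 0, 0, -0.008, 0, 0, 0, 0, 0, 0, -0.01, 0, 0, 0, 0, 0, 0])

```text
t: 5.8
tool_pos: [0.5077, -0.1849, 0.0641]
orientation: [-0.29, -3.117, -0.002]
force: [-33.4, 7.9, 25.4]
opening: 0.0002
gripper_force: 17.1
```

Contact force rose to 33 N, so it looks like the stop. I back off, rise and check.

Emit:
move_arm(deltas=[0.01, 0, 0, 0, 0, 0, 0, 0.03, 0, 0, 0, 0, 0, 0, 0.03, 0, -0.06, 0, 0, 0, 0, 0.04, 0, -0.12, 0, 0, 0, 0, 0.06, 0, -0.165, 0, 0, 0, 0, 0.06, 0, -0.165, 0, 0, 0, 0, 0.06, 0, -0.165, 0, 0, 0, 0])

```text
t: 6.68
tool_pos: [0.4538, -0.1751, 0.2296]
orientation: [0.292, 3.127, -0.001]
force: [-1.0, -0.9, 0.0]
opening: 0.0008
gripper_force: 0.0
```

Run:
```python
from h import *
s=robot.read_state();R=Ro.from_rotvec(s["orientation"]).as_matrix();T=s["tool_pos"];print(s["t"],T,s["opening"],np.degrees(np.arctan2(R[1,0],R[0,0])))
im,P=cloud("wrist"); im2,P2=cloud("scene")
cv2.imwrite("pics/w3.png",cv2.cvtColor(np.hstack([cv2.resize(im2[130:230,140:290],(450,300)),cv2.resize(im[150:300,180:330],(300,300))]),cv2.COLOR_RGB2BGR))
for P in(P,P2):
    p=P.reshape(-1,3)
    t=p[(np.hypot(p[:,0]-.515,p[:,1]+.183)<.11)&(p[:,2]>.06)&(p[:,2]<.076)]
    print(len(t),len(t) and (np.median(t,0),cv2.minAreaRect(t[:,:2].astype(np.float32))))
```

```text
6.675 [ 0.45380779 -0.17510163  0.2295864 ] 0.0007991071578089535 169.33663094298282
21 (array([ 0.52127596, -0.16217679,  0.06326214]), ((0.5173944234848022, -0.1847098171710968), (0.053039614111185074, 0.0015400303527712822), 79.57090759277344))
61 (array([ 0.52321833, -0.18335293,  0.06754144]), ((0.5221728682518005, -0.18434880673885345), (0.05666309967637062, 0.010883879847824574), 81.49256896972656))
```

View pics/w3.png

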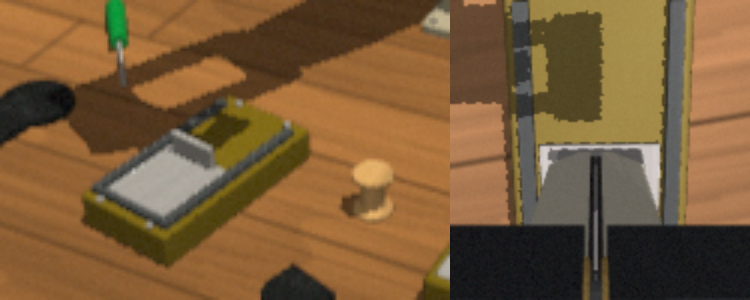

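The pocket is covered, with the plate up against the far stop. The tab moved 57.5 mm, to x≈0.522. Now I move over the buttons.

Emit:
move_arm(deltas=[0.052, 0.363, 0, 0, 0, -0.169, 0.56, 0.052, 0.363, 0, 0, 0, -0.169, 0.56, 0.052, 0.363, 0, 0, 0, -0.169, 0.56, 0.052, 0.363, 0, 0, 0, -0.169, 0.56, 0.052, 0.363, 0, 0, 0, -0.169, 0.56, 0.052, 0.363, 0, 0, 0, -0.169, 0.56, 0.052, 0.363, 0, 0, 0, -0.169, 0.56, 0.052, 0.363, 0, 0, 0, -0.169, 0.56, 0.052, 0.363, 0, 0, 0, -0.169, 0.56, 0.052, 0.363, 0.06, 0, 0, -0.169, 0.56, 0.052, 0.363, 0.1, 0, 0, -0.169, 0.56, 0.052, 0.363, 0.1, 0, 0, -0.169, 0.56])

```text
t: 8.28
tool_pos: [0.4669, 0.1895, 0.1261]
orientation: [-0.03, -3.135, 0.004]
force: [-0.3, -0.8, 0.1]
opening: 0.052
gripper_force: 0.0
```

Run:
```python
from h import *
s=robot.read_state();R=Ro.from_rotvec(s["orientation"]).as_matrix();T=s["tool_pos"];print(s["t"],T,s["opening"],R.round(4))
for b in((.4703,.226,.067),(.469,.1563,.067)): print(((np.array(b)-T)@R).round(4))
im,P=cloud("wrist"); im2,_=cloud("side")
cv2.imwrite("pics/w4.png",cv2.cvtColor(np.hstack([im[100:330,120:400],cv2.resize(im2[100:215,170:310],(280,230))]),cv2.COLOR_RGB2BGR))
```

```text
8.275 [0.46688375 0.18949494 0.12610937] 0.052024790350343034 [[-0.9998  0.0189 -0.007 ]
 [ 0.0189  0.9998 -0.0022]
 [ 0.0069 -0.0023 -1.    ]]
[-0.0031  0.0367  0.059 ]
[-0.0032 -0.033   0.0592]
```

View pics/w4.png

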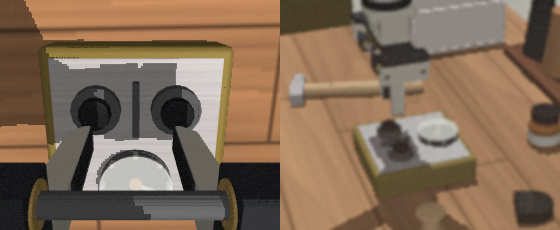

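The fingertips sit over both caps, at about (93,115) and (178,115) in the left half. I descend to just above them and settle.

Emit:
move_arm(deltas=[0, 0, 0.03, 0, 0, 0, 0.56, 0, 0, 0.045, 0, 0, 0, 0.56, 0, 0, 0.045, 0, 0, 0, 0.56, 0, 0, 0.045, 0, 0, 0, 0.56])

```text
t: 8.88
tool_pos: [0.4704, 0.1918, 0.0861]
orientation: [0.026, 3.14, 0.001]
force: [-1.3, -1.4, -0.1]
opening: 0.0521
gripper_force: 0.0
```

Run:
```python
from h import *
s=robot.read_state();R=Ro.from_rotvec(s["orientation"]).as_matrix();T=s["tool_pos"];print(s["t"],T,s["opening"],R.round(4),s["force"],s["wrist_torque"])
for b in((.4703,.226,.067),(.469,.1563,.067)): print(((np.array(b)-T)@R).round(4))
```

```text
8.875 [0.47040561 0.19180892 0.08609415] 0.052079805183200406 [[-9.999e-01  1.680e-02  1.800e-03]
 [ 1.690e-02  9.999e-01  5.000e-04]
 [-1.800e-03  6.000e-04 -1.000e+00]] [-1.33771427 -1.43213145 -0.07554296] [ 0.00734144  0.01536909 -0.01437043]
[0.0007 0.0342 0.0191]
[ 0.0008 -0.0355  0.0191]
```

Emit:
move_arm(deltas=[0, 0, 0.003, 0, 0, 0, 0.56, 0, 0, 0.006, 0, 0, 0, 0.56, 0, 0, 0.008, 0, 0, 0, 0.56, 0, 0, 0.01, 0, 0, 0, 0.56, 0, 0, 0.012, 0, 0, 0, 0.56, 0, 0, 0.014, 0, 0, 0, 0.56, 0, 0, 0.015, 0, 0, 0, 0.56, 0, 0, 0.015, 0, 0, 0, 0.56])

```text
t: 9.88
tool_pos: [0.4699, 0.1917, 0.072]
orientation: [0.026, 3.141, -0.0]
force: [-11.4, -4.0, 24.3]
opening: 0.0521
gripper_force: 12.4
```

Run:
```python
from h import *
s=robot.read_state();R=Ro.from_rotvec(s["orientation"]).as_matrix();T=s["tool_pos"];print(s["t"],T,s["opening"],R.round(4),s["force"],s["wrist_torque"])
```

```text
9.875 [0.46985064 0.19168751 0.07202533] 0.052060216827508166 [[-9.999e-01  1.660e-02  4.000e-04]
 [ 1.660e-02  9.999e-01 -0.000e+00]
 [-4.000e-04 -0.000e+00 -1.000e+00]] [-11.39722477  -4.00006398  24.28139292] [-0.65894254  2.09899872 -0.03345915]
```

Both tips stand at z = 0.061, which is fully down, with 24 N on the wrist. I hold.

Emit:
move_arm(deltas=[0, 0, 0.001, 0, 0, 0, 0.56, 0, 0, 0.001, 0, 0, 0, 0.56, 0, 0, 0.001, 0, 0, 0, 0.56, 0, 0, 0.001, 0, 0, 0, 0.56, 0, 0, 0.001, 0, 0, 0, 0.56, 0, 0, 0.001, 0, 0, 0, 0.56, 0, 0, 0.001, 0, 0, 0, 0.56, 0, 0, 0.001, 0, 0, 0, 0.56, 0, 0, 0.001, 0, 0, 0, 0.56, 0, 0, 0.001, 0, 0, 0, 0.56, 0, 0, 0.001, 0, 0, 0, 0.56, 0, 0, 0.001, 0, 0, 0, 0.56])

```text
t: 11.38
tool_pos: [0.4699, 0.1917, 0.072]
orientation: [0.026, 3.141, -0.0]
force: [-15.0, -5.9, 32.7]
opening: 0.052
gripper_force: 16.5
```

Emit:
move_arm(deltas=[0, 0, 0, 0, 0, 0, 0.56, 0, 0, 0, 0, 0, 0, 0.56, 0, 0, 0, 0, 0, 0, 0.56, 0, 0, 0, 0, 0, 0, 0.56, 0, 0, 0, 0, 0, 0, 0.56, 0, 0, 0, 0, 0, 0, 0.56, 0, 0, 0, 0, 0, 0, 0.56, 0, 0, 0, 0, 0, 0, 0.56, 0, 0, 0, 0, 0, 0, 0.56, 0, 0, 0, 0, 0, 0, 0.56, 0, 0, 0, 0, 0, 0, 0.56, 0, 0, 0, 0, 0, 0, 0.56])

```text
t: 12.88
tool_pos: [0.4699, 0.1917, 0.0719]
orientation: [0.026, 3.141, -0.0]
force: [-15.5, -5.7, 33.1]
opening: 0.0518
gripper_force: 16.5
```

Run:
```python
from h import *
s=robot.read_state();print(s["t"],s["tool_pos"],s["force"],s["wrist_torque"],s["opening"])
im,P=cloud("side"); im2,_=cloud("wrist")
cv2.imwrite("pics/w5.png",cv2.cvtColor(np.hstack([cv2.resize(im[130:200,200:270],(300,300)),cv2.resize(im2[100:330,120:400],(365,300))]),cv2.COLOR_RGB2BGR))
```

```text
12.875 [0.46994075 0.19170268 0.07193928] [-15.51045446  -5.68285076  33.11405043] [-0.95531387  2.79951452 -0.04475787] 0.05183635875626926
```

View pics/w5.png

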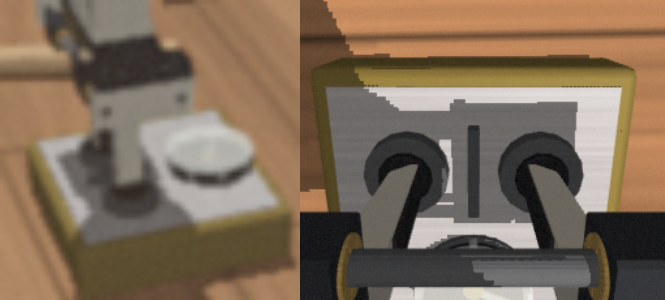

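Both fingertips sit inside their collars, at (412,175) and (535,175). The extra millimetre only raised the force, so both buttons are on their stops. I hold a moment longer, then lift straight up.

Emit:
move_arm(deltas=[0, 0, 0, 0, 0, 0, 0.56, 0, 0, 0, 0, 0, 0, 0.56, 0, 0, 0, 0, 0, 0, 0.56, 0, 0, 0, 0, 0, 0, 0.56, 0, 0, -0.004, 0, 0, 0, 0.56, 0, 0, -0.01, 0, 0, 0, 0.56, 0, 0, -0.04, 0, 0, 0, 0.56, 0, 0, -0.1, 0, 0, 0, 0.56, 0, 0, -0.15, 0, 0, 0, 0.56, 0, 0, -0.15, 0, 0, 0, 0.56, 0, 0, -0.15, 0, 0, 0, 0.56, 0, 0, -0.15, 0, 0, 0, 0.56])

```text
t: 14.48
tool_pos: [0.4684, 0.1913, 0.2165]
orientation: [-0.026, -3.138, 0.002]
force: [0.4, 0.5, 0.6]
opening: 0.0519
gripper_force: 0.0
```

Run:
```python
from h import *
s=robot.read_state();print(s["t"],s["tool_pos"],s["force"])
im,P=cloud("wrist");p=P.reshape(-1,3)
for b in((.4703,.226),(.469,.1563)):
    t=p[np.hypot(p[:,0]-b[0],p[:,1]-b[1])<.009];print(np.median(t,0))
im,P=cloud("scene");p=P.reshape(-1,3)
t=p[(np.hypot(p[:,0]-.515,p[:,1]+.183)<.11)&(p[:,2]>.06)&(p[:,2]<.076)];print(np.median(t,0))
```

```text
14.475 [0.46836897 0.19125047 0.21646248] [0.40428878 0.49270037 0.63146784]
[0.46999012 0.21818221 0.28036723]
[0.4686074  0.16297349 0.25582001]
[ 0.52386021 -0.18271487  0.06824896]
```

```bash
python3 -c "
from plant import robot
print(robot.close_job())"
```

```text
the job is handed in; nothing more can be done
None
```

I pushed the guard home, held both buttons down together for over 3 s, released them, moved the arm clear and handed the job in at about 14.5 s. The hand-in returned no verdict, and the fingers blocked my last check that the buttons were back up.

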